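Putting the stones away in the sorting wheel

TASK

Pack up the stone-setting bench. First slide the lidded pot off the red warm ring so that it stands inside the blue rest ring, without lifting or tipping it. Then put every framed stone lying out into the sector of its own colour in the sorting wheel, turning the wheel by its knob to bring that sector under the open window and gripping the stones lightly (they chip at more than 10 N of grip); finish with the grey shutter sector turned squarely under the window, the pot still inside its ring, and the mug, jar, screwdriver and blue tin left alone.

Things in the scene. Friction and masses are not known exactly. Their poses are not given: they have to be found in the camera images.
- pot: steel pot, straight-sided, 62 mm diameter, 52 mm high; fixed lid (54 mm diameter) up to 57 mm, its black knob (12 mm) up to 69 mm; 0.35 to 0.6 kg. Origin: centre of its underside, z up. A stub handle 10 mm thick, 40 to 44 mm above the bench, points along its -x, out to 75 mm from the axis. Grip the body across its y, or up to 30 degrees off, low and firmly: pulled high up it may tip
- warm_ring: red ring painted flush on the tile slab, inner diameter 86 mm, where the pot stands at the start. Origin: its centre, at bench height. Nothing stands proud of the bench here
- rest_ring: blue ring painted flush on the tile slab, inner diameter 86 mm, to which the pot must be slid. Origin: its centre, at bench height
- wheel (a joint): angle of the sorting wheel in its stand (rad), growing anticlockwise seen from above, without end stops; light friction (0.05 N m) holds it where it is left. The shutter sector is under the window at 3.14 (or -3.14), red at 1.571, green at 0, blue at -1.571, plus any full turns
- stand: fixed stand of the sorting wheel: a round foot of 240 mm diameter and a square clear cover, 250 by 250 mm, 72 to 75 mm above the bench, carried by three corner posts. Origin: on the wheel's axis at bench height. The cover lacks the quadrant at the stand's -x and +y, which is the open window (yellow strips along its two inner edges)
- wheel_grip (a point): middle of the wheel's bar knob, on the wheel's axis, 101 mm above the bench; it turns with the wheel. The bar is 44 mm long along this point's x, 14 mm thick along its y, from 84 to 118 mm above the bench (9 mm radius shaft below it)
- window (a point): middle of the open window, at cover height (75 mm); fixed to the stand, 74 mm from the wheel's axis
- sector_red (a point): middle of the red sector's floor, 74 mm from the axis, 20 mm above the bench. Each sector is a quarter of the round tray, 110 mm in radius inside, bounded by 3 mm dividers along the x and y of wheel_grip, walls and rim up to 56 mm above the bench. Red lies at +x +y of wheel_grip
- sector_green (a point): middle of the green sector's floor, likewise; it lies at -x +y of wheel_grip
- sector_blue (a point): middle of the blue sector's floor, likewise; it lies at -x -y of wheel_grip
- sector_shut (a point): middle of the top of the grey shutter sector (a closed plate 55 mm above the bench, nothing goes in), 74 mm from the axis; it lies at +x -y of wheel_grip
- stone_red_1: red square stone in a brass frame: frame 26 by 26 mm and 15 mm high, stone on top 21 by 21 mm up to 22 mm; 30 g. Origin: centre of its underside, x and y along the frame's sides. May be absent
- stone_red_2: red square stone in a brass frame: frame 26 by 26 mm and 15 mm high, stone on top 21 by 21 mm up to 22 mm; 30 g. Origin: centre of its underside, x and y along the frame's sides. May be absent
- stone_green_1: green square stone in a brass frame: frame 26 by 26 mm and 15 mm high, stone on top 21 by 21 mm up to 22 mm; 30 g. Origin: centre of its underside, x and y along the frame's sides. May be absent
- stone_green_2: green square stone in a brass frame: frame 26 by 26 mm and 15 mm high, stone on top 21 by 21 mm up to 22 mm; 30 g. Origin: centre of its underside, x and y along the frame's sides. May be absent
- stone_blue_1: blue square stone in a brass frame: frame 26 by 26 mm and 15 mm high, stone on top 21 by 21 mm up to 22 mm; 30 g. Origin: centre of its underside, x and y along the frame's sides. May be absent
- stone_blue_2: blue square stone in a brass frame: frame 26 by 26 mm and 15 mm high, stone on top 21 by 21 mm up to 22 mm; 30 g. Origin: centre of its underside, x and y along the frame's sides. May be absent
- mug: white mug, 76 mm diameter, 100 mm high; bystander. Origin: centre of its underside
- jar: amber jar with a yellow cap, 64 mm diameter, 80 mm high; bystander. Origin: centre of its underside
- screwdriver: orange-handled screwdriver lying on the bench, 170 mm long along its x; bystander
- tin: closed blue tin, 80 mm diameter, 60 mm high; bystander. Origin: centre of its underside
Not all that is in view belongs to the job. What is shaped like the pot but green or purple is not meant.

How it is judged:
By the outcome, as a careful person would: the job done as asked, in the order asked, and still so for the second after the job is handed in, with the robot touching nothing.
Of stone_red_1, stone_red_2, stone_green_1, stone_green_2, stone_blue_1, stone_blue_2 only 3 to 4 are there at a start; the rules pass over those that are not, and their reading is None.
At some moment in a run one of stone_red_1, stone_red_2, stone_green_1, stone_green_2, stone_blue_1, stone_blue_2, pot may be knocked a few centimetres aside while the robot is not near it.
Once in a run the grip may slacken for a moment while it holds something.
It also fails if it takes over 210 s, if anything falls off the work surface, if the arm or the gripper's body presses on something with over 40 N, if the wrist force passes 120 N, or if a joint passes its speed limit or range.

ROBOT

A 6-joint arm with a two-finger parallel gripper is mounted at the origin on the work surface. World frame = base frame: x ahead of the robot, y to its left, z up, the work surface at z = 0. Lengths are in mm, angles in rad, forces in N, time in s.
With the tool pointing down it reaches from about 275 to 825 mm from the base axis. Payload 5.2 kg.
Tool frame: the origin (TCP) lies at the very end of the fingers, on their centre line; the grasp point (between the pads) lies 19 mm behind it; z points along the fingers, y is the line along which they close (so a half turn about z gives the same grasp; the last joint's range is limited). The gripper opens to 93 mm and grips with 3 to 60 N. Pads are 15 mm wide; open, the fingers measure 128 mm over their backs; the gripper's body (75 mm by 188 mm) begins 65 mm behind the grasp point.
Start: joints at [0.913, 0.259, 1.535, -0, 1.348, -0.203], TCP at [241.585, 494.107, 193.953] pointing down, gripper open.
Joint ranges: [-3.14, 3.14], [-0.91, 2.08], [0.19, 2.58], [-1.22, 4.36], [0.22, 2.71], [-3.12, 3.12]. Speed limits (rad/s): [2.57, 2.57, 3.14, 3.14, 3.14, 3.14].

INTERFACE

Orientations are given as [roll, pitch, yaw] about the fixed x, y, z axes, in that order (R = Rz(yaw) Ry(pitch) Rx(roll)).
In Python, from bench import robot gives the robot as it stands. The module is installed in compiled form; this text tells all that it offers. Calls block until the motion is done:
- robot.move_ptp(position, orientation): joint-space move of the TCP to a pose.
- robot.move_linear(position, ori=None, speed=150, f_stop=None): straight line of the TCP; ori=None keeps the orientation; speed is the mean speed in mm/s. With f_stop (N) it stops when the force on the tool has changed by that much, and returns True; else False.
- robot.move_j(angles): joint-space move.
- robot.move_gripper(opening): opening from 0.0 (shut) to 1.0 (fully open); the grip force is fixed at half the most; returns when the fingers have stopped.
- robot.sleep(seconds).
- robot.inverse_kinematics(position, orientation): joint angles nearest the present ones, or None.
- robot.get_image(name): name is "scene" or "side" or "wrist"; returns a dict with "img" (384x512x3 uint8, blue, green, red), "fovy" (degrees; the focal length in pixels is half the picture's height over the tangent of half this angle, whatever the lens; pixels are square), "cx", "cy" (the principal point, pixels), "k1" (the pictures are not rectified: a ray, as slopes to the right and down, at radius r is drawn at 1 + k1 r^2 times it, then the intrinsics apply), "eye" and "orientation" of the camera in the world. Camera axes: x right, y down, z forward; pixel columns grow to the right and rows downward; lengths in mm; the calibration is good to about 2 mm. A picture is of the moment at which its call begins. There is no depth.
A pose or a line that the arm cannot do raises robot.MotionError and nothing moves.
- robot.hand_in(): hands the job in; it is judged then, once.
Readings, each from a call of its own:
- robot.current_t(): time.
- robot.current_qpos(): joint angles.
- robot.current_joint_vel(): joint speeds.
- robot.current_joint_efforts(): joint torques, N m.
- robot.current_tcp_pos(): TCP position.
- robot.current_eef_rot(): TCP orientation.
- robot.current_contact_force(): force on the tool from outside, world axes, zero at the start.
- robot.current_ft_torque(): the same for the moment, N m.
- robot.current_gripper_width(): opening from 0.0 (shut) to 1.0 (fully open).
- robot.current_finger_force(): force on a finger pad.
Only numpy, scipy, OpenCV 4.12 (cv2) and the standard library are available. Lean on these libraries where they do the work, as an engineer would, in place of code of your own. Each camera call takes 0.05 s, during which the arm holds its last target. There are 200 camera calls.

## Working session

There is one attempt and no reset: what is moved stays moved. The work goes in short steps, each a Python script; the robot and the scene stay as the last script left them, time stands still between calls to the robot, and variables do not carry over. Pictures are saved under pics/ and viewed, at most 14 in all, crops included, and the job is handed in when it is done.

```bash
mkdir -p pics; cat > h.py <<'E'
import numpy as np, cv2
from bench import robot
from scipy.spatial.transform import Rotation as Ro
def cam(n):
    d=robot.get_image(n); return d
def Rc(d):
    o=np.array(d["orientation"],float)
    return o if o.shape==(3,3) else Ro.from_euler('xyz',o).as_matrix()
def f(d): return 192/np.tan(np.radians(d["fovy"])/2)
def ray(d,u,v):
    x=np.array([(u-d["cx"])/f(d),(v-d["cy"])/f(d)]); y=x.copy()
    for _ in range(30): y=x/(1+d["k1"]*(y@y))
    r=Rc(d)@np.array([y[0],y[1],1]); return np.array(d["eye"],float),r
def at(d,u,v,z):
    e,r=ray(d,u,v); return e+r*(z-e[2])/r[2]
def proj(d,p):
    q=Rc(d).T@(np.array(p,float)-np.array(d["eye"],float)); y=q[:2]/q[2]
    y=y*(1+d["k1"]*(y@y)); return y*f(d)+np.array([d["cx"],d["cy"]])
def tri(obs): # list of (d,u,v)
    A=np.zeros((3,3));b=np.zeros(3)
    for d,u,v in obs:
        e,r=ray(d,u,v); r=r/np.linalg.norm(r); P=np.eye(3)-np.outer(r,r); A+=P;b+=P@e
    p=np.linalg.solve(A,b)
    return p,[np.round(proj(d,p)-np.array([u,v]),1) for d,u,v in obs]
E
python3 - <<'E'
from h import *
import pickle
D={n:cam(n) for n in("scene","side","wrist")}
pickle.dump(D,open("d0.pkl","wb"))
for n,d in D.items():
    cv2.imwrite(f"pics/a_{n}.png",d["img"]); print(n,{k:v for k,v in d.items() if k!="img"})
print(robot.current_eef_rot(),robot.current_gripper_width(),robot.current_t())
a=cv2.resize(D["scene"]["img"],(800,600),interpolation=cv2.INTER_CUBIC);cv2.imwrite("pics/a_scene2.png",a)
a=cv2.resize(D["side"]["img"],(800,600),interpolation=cv2.INTER_CUBIC);cv2.imwrite("pics/a_side2.png",a)
E
```

```text
scene {'fovy': 52.47042768068981, 'cx': 254.20403062077648, 'cy': 193.22692849529585, 'k1': -0.13164619393594296, 'eye': array([1243.95202168,  398.21362529,  954.01285401]), 'orientation': array([-2.41061785,  0.00468722,  2.05871202])}
side {'fovy': 44.458295387826496, 'cx': 255.603133327871, 'cy': 189.57425580868792, 'k1': -0.0462039609136379, 'eye': array([ 231.59669032, 1071.51774141, 1398.32386851]), 'orientation': array([-2.43812233, -0.01873632, -2.83089942])}
wrist {'fovy': 67.42521738334916, 'cx': 261.6634622143993, 'cy': 196.57541620206285, 'k1': -0.038634002147454084, 'eye': array([175.40280737, 525.89736931, 383.84381969]), 'orientation': array([2.86935226e+00, 1.60723044e-03, 1.11507577e+00])}
[-3.14029244e+00 -2.86630490e-04  2.68678073e+00] 0.9991951185553744 0.15
```

View pics/a_scene2.png

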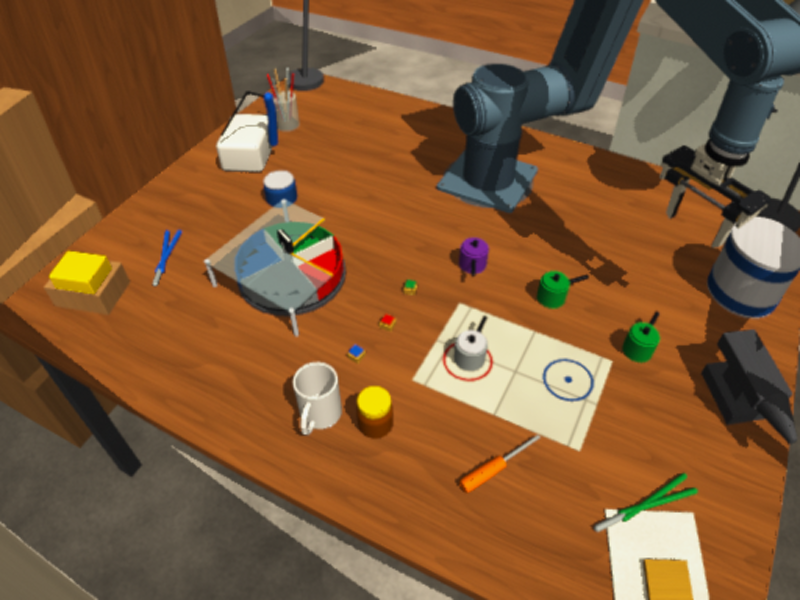

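View pics/a_side2.png

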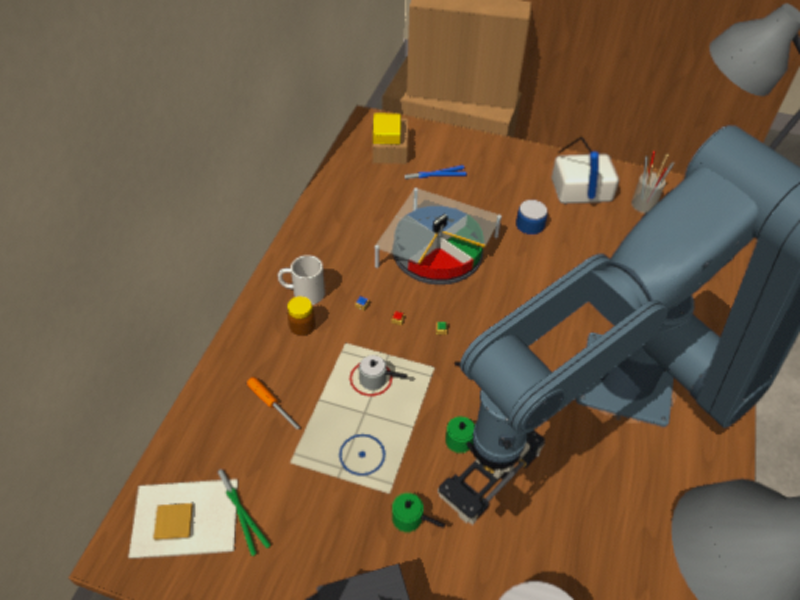

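Scene view (800x600): the steel pot is at (470,350) on the red ring. The blue ring's centre dot is at (568,380). Stones: green (410,287), red (388,321), blue (356,353). The wheel knob is at (290,240). Pot-shaped things: steel (470,350), purple (474,255), green (553,288) and (641,340). Only the steel one on the red ring fits.

```bash
python3 - <<'E'
from h import *
import pickle
D=pickle.load(open("d0.pkl","rb"));s,t=D["scene"],D["side"];k=.64
P=dict(potknob=((471,338),(372,361)),ring=((468,362),(372,378)),rest=((568,380),(362,454)),green=((411,284),(442,326)),red=((388,319),(399,316)),blue=((356,350),(362,300)),
 knob=((289,239),(440,223)),mug=((317,375),(308,264)),jar=((374,400),(300,306)),tin=((280,180),(532,210)),purple=((474,243),(460,364)),g1=((553,276),(460,424)),g2=((643,328),(407,500)),
 handle=((483,320),(411,379)),postA=((209,264),(377,248)),postB=((292,312),(415,193)),postC=((284,205),(498,216)),sdtip=((537,437),(298,428)),sdend=((465,487),(252,382)))
for n,(a,b) in P.items():
    p,e=tri([(s,a[0]*k,a[1]*k),(t,b[0]*k,b[1]*k)]); print(n,p.round(0),e)
c=s["img"][130:240,115:400]; cv2.imwrite("pics/crop1.png",cv2.resize(c,None,fx=2.8,fy=2.8,interpolation=cv2.INTER_CUBIC))
E
```

```text
potknob [555. 184.  62.] [array([-0.1, -0.1]), array([-0.1,  0.1])]
ring [556. 184.  -9.] [array([-0.4, -0.6]), array([-0.4,  0.5])]
rest [512. 375.  -5.] [array([-0.2, -0.2]), array([-0.2,  0.2])]
green [441.   0.  12.] [array([-0., -0.]), array([-0.,  0.])]
red [548.   3.  10.] [array([-0., -0.]), array([-0.,  0.])]
blue [649. -13.  14.] [array([-0. , -0.1]), array([-0. ,  0.1])]
knob [ 521. -246.  104.] [array([-0.1, -0.1]), array([-0.1,  0.1])]
mug [783.  -6. 104.] [array([-0.2, -0.3]), array([-0.2,  0.2])]
jar [764.  94.  70.] [array([0.1, 0.1]), array([ 0.1, -0.1])]
tin [ 312. -427.   53.] [array([0.1, 0.1]), array([ 0. , -0.1])]
purple [359. 120.  89.] [array([4.4, 6. ]), array([ 3.4, -6.1])]
g1 [327. 273.  60.] [array([0.5, 0.7]), array([ 0.5, -0.7])]
g2 [381. 473.  64.] [array([0.2, 0.3]), array([ 0.3, -0.3])]
handle [466. 175.  18.] [array([-0.3, -0.5]), array([-0.3,  0.4])]
postA [ 673. -267.   63.] [array([19.6, 20.5]), array([  5.6, -20.5])]
postB [ 625. -211.  109.] [array([-12.5, -24.4]), array([-11.7,  18. ])]
postC [ 392. -359.   63.] [array([-0.5, -0.8]), array([-0.3,  0.8])]
sdtip [662. 363.   4.] [array([-0.1, -0.1]), array([-0.1,  0.1])]
sdend [806. 288.   5.] [array([-0.2, -0.4]), array([-0.2,  0.2])]
```

View pics/crop1.png

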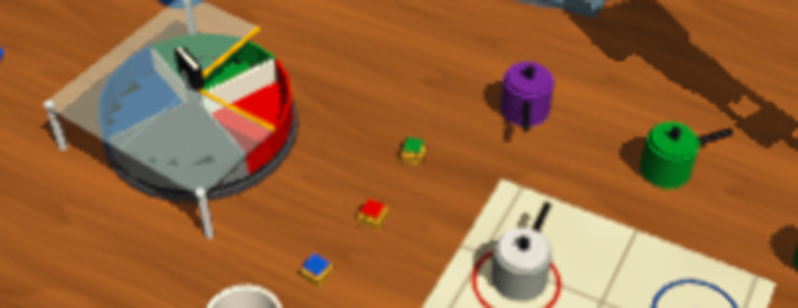

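```bash
cat >> h.py <<'E'
PI=np.pi
def go(x,y,z,yaw): robot.move_ptp([x,y,z],[PI,0,yaw])
E
python3 - <<'E'
from h import *
import pickle
V=[]
for p in [(500,330,260,0),(540,200,230,0),(480,-20,250,0),(500,-180,280,0)]:
    j=robot.inverse_kinematics(list(p[:3]),[PI,0,p[3]]); print(p,None if j is None else np.round(j,2))
    if j is None: continue
    if len(V)<2 or 1: go(*p); V.append(cam("wrist"))
pickle.dump(V,open("v.pkl","wb"))
m=[cv2.resize(v["img"],(400,300),interpolation=cv2.INTER_AREA) for v in V]
cv2.imwrite("pics/m1.png",np.vstack([np.hstack(m[:2]),np.hstack(m[2:4])])); print(robot.current_t())
E
```

```text
(500, 330, 260, 0) [ 0.4   0.32  1.3  -0.    1.53  1.97]
(540, 200, 230, 0) [ 0.16  0.28  1.41 -0.    1.45  1.73]
(480, -20, 250, 0) [-0.27  0.1   1.6  -0.    1.45  1.3 ]
(500, -180, 280, 0) [-0.56  0.18  1.43 -0.    1.53  1.02]
4.4583
```

View pics/m1.png

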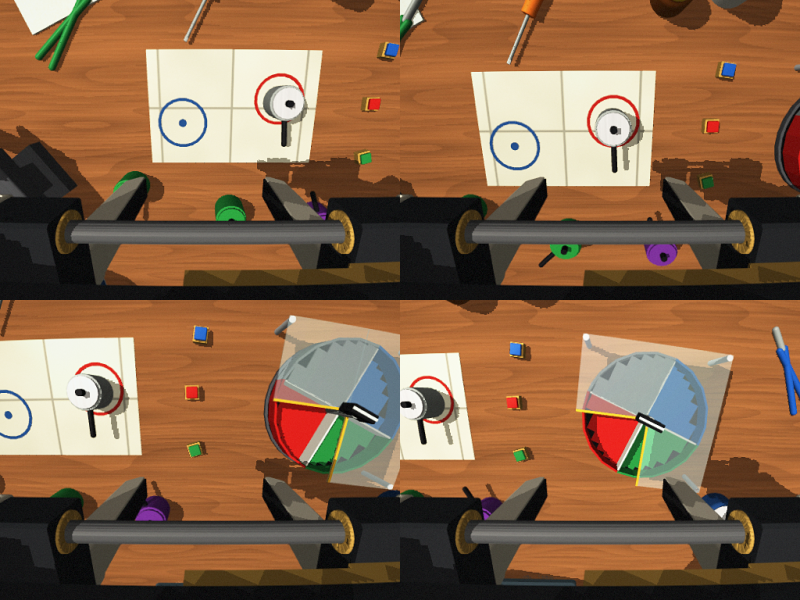

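Wrist mosaic: steel pot knob at (290,104), (213,129), (82,93) in views 1 to 3, with its handle towards the robot. The rest dot is at (182,123), (115,146). There are just three stones (blue, red, green). The wheel knob is at (361,112) and (250,124), with the window at lower left. Now refine with colour blobs.

```bash
cat >> h.py <<'E'
def mask(img,c):
    h=cv2.cvtColor(img,cv2.COLOR_BGR2HSV); lo,hi={'green':((50,120,60),(75,255,255)),'blue':((100,120,90),(120,255,255)),'red':((0,225,120),(5,255,255)),'red2':((175,225,120),(180,255,255))}[c]
    m=cv2.inRange(h,lo,hi)
    return m|mask(img,'red2') if c=='red' else m
def stone(d,c,guess,z=22):
    "blob of colour c nearest the projection of guess -> world centre of top face at z, yaw"
    g=proj(d,guess); n,l,st,ce=cv2.connectedComponentsWithStats(mask(d['img'],c))
    best=[i for i in range(1,n) if st[i,4]>30 and np.hypot(*(ce[i]-g))<60]
    if not best: return None
    i=min(best,key=lambda i:np.hypot(*(ce[i]-g)))
    pts=np.argwhere(l==i)[:,::-1]
    w=np.array([at(d,u,v,z)[:2] for u,v in pts],np.float32)
    r=cv2.minAreaRect(w); return ce[i],w.mean(0),r
E
python3 - <<'E'
from h import *
import pickle
V=pickle.load(open("v.pkl","rb"));k=1.28
T=dict(potknob=[(0,290,104),(1,213,129),(2,82,93)],rest=[(0,182,123),(1,115,146),(2,8,115)],htip=[(0,285,144),(1,215,170),(2,93,136)],
knob=[(2,361,112),(3,250,124)],c1=[(2,291,20),(3,185,35)])
for n,o in T.items():
    p,e=tri([(V[i],a*k,b*k) for i,a,b in o]); print(n,p.round(1),e)
for c,g in dict(green=(441,0,22),red=(548,3,22),blue=(649,-13,22)).items():
    o=[]
    for i in (1,2,3):
        s=stone(V[i],c,g)
        if s: o.append((V[i],*s[0])); print(c,i,s[0].round(0),s[1].round(1),[np.round(x,1) for x in s[2]])
    print(c,*tri(o))
# ring centres by colour on bench
for c,g in (('red',(555,184)),('blue',(512,375))):
    for i in (0,1):
        m=mask(V[i]['img'],c); w=np.array([at(V[i],u,v,0)[:2] for v,u in np.argwhere(m)])
        w=w[np.hypot(*(w-g).T)<60]; 
        e=cv2.fitEllipse(w.astype(np.float32)); print('ring',c,i,np.round(e[0],1),np.round(e[1],1))
for a in [(185,33),(333,57),(304,190),(177,110),(238,187),(245,119)]: print(at(V[3],a[0]*k,a[1]*k,75).round(0))
h=V[3]['img'][110:200,280:360]
cv2.imwrite("pics/k.png",cv2.resize(V[3]['img'][20:270,200:450],(600,600),interpolation=cv2.INTER_CUBIC))
E
```

```text
potknob [555.  184.2  59.7] [array([-0.9, -0.4]), array([1.1, 0.9]), array([-0.4, -0.5])]
rest [ 5.137e+02  3.739e+02 -1.000e-01] [array([ 0.3, -0.2]), array([-0.7,  0.1]), array([0.4, 0.1])]
htip [480.6 180.6  46.8] [array([-0.3,  0.4]), array([0.2, 0.5]), array([-0. , -0.9])]
knob [ 526.3 -252.   110.1] [array([0.1, 1.5]), array([-0.1, -1.4])]
c1 [ 661.6 -148.    72.7] [array([ 0. , -1.9]), array([0.3, 1.7])]
green 1 [394. 234.] [4.461e+02 4.000e-01] [array([4.462e+02, 4.000e-01]), array([19.8, 19.4]), np.float64(16.2)]
green 2 [249. 192.] [446.6  -0.6] [array([446.4,  -0.5]), array([20.2, 20. ]), np.float64(16.5)]
green 3 [153. 199.] [446.6  -1.6] [array([446.5,  -1.5]), array([20.4, 20.2]), np.float64(16.3)]
green [445.7846323   -0.60674729  19.90912934] [array([-0. , -0.3]), array([0.1, 0.2]), array([-0.1,  0.1])]
red 1 [402. 162.] [554.8   2.1] [array([555.2,   1.6]), array([13.2, 18.9]), np.float64(86.9)]
red [606.57994059 170.91292998 363.42857143] [array([-0., -0.])]
blue 1 [420.  89.] [652.1 -10.9] [array([652. , -10.8]), array([21.7, 19.7]), np.float64(83.5)]
blue 2 [257.  42.] [652.1 -12.7] [array([652. , -12.7]), array([19.4, 20.3]), np.float64(83.2)]
blue 3 [147.  63.] [652.2 -13.4] [array([652.2, -13.5]), array([19.1, 20. ]), np.float64(84.4)]
blue [652.59944494 -12.46930715  19.23720423] [array([ 0.1, -0.2]), array([-0.2,  0.1]), array([0.1, 0.1])]
ring red 0 [559.9 183.7] [92.8 94.1]
ring red 1 [559.2 182.7] [92.6 95.4]
ring blue 0 [513.9 373.4] [92.6 92.9]
ring blue 1 [513.9 373.9] [92.5 92.8]
[ 666. -148.   75.]
[ 632. -392.   75.]
[ 393. -371.   75.]
[ 544. -131.   75.]
[ 399. -243.   75.]
[ 528. -250.   75.]
```

View pics/k.png

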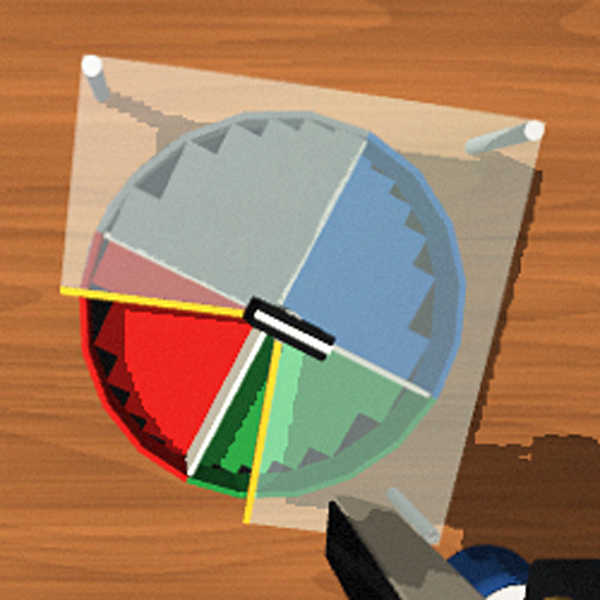

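Positions agree with the text: stone tops near 20 mm, rest ring at 0, cover corner at 73, ring diameter 93 over the outside. First move: slide the pot.

```bash
python3 - <<'E'
from h import *
y=0.04
go(555.5,184,150,y)
print(robot.move_linear([555.5,184,6],speed=120,f_stop=15),robot.current_tcp_pos())
robot.move_gripper(0.0); print('w',robot.current_gripper_width()*93,robot.current_finger_force(),robot.current_contact_force())
tx,ty=513.8,373.6
for i in range(1,5):
    a=i/4; robot.move_linear([555.5+(tx-555.5)*a,184+(ty-184)*a,6],speed=60)
    print(robot.current_gripper_width()*93,robot.current_finger_force(),np.round(robot.current_contact_force(),1))
robot.sleep(.3); robot.move_gripper(1.0)
p=robot.current_tcp_pos(); print(p)
robot.move_linear([p[0],p[1],150]); go(480,330,260,0)
d=cam("wrist"); cv2.imwrite("pics/p1.png",d["img"]); print(robot.current_t())
for c,g in (('red',(555,184)),('blue',(513,374))):
    m=mask(d['img'],c); w=np.array([at(d,u,v,0)[:2] for v,u in np.argwhere(m)]); w=w[np.hypot(*(w-g).T)<60]
    print(c,cv2.fitEllipse(w.astype(np.float32))[:2])
E
```

```text
False [556.22926469 184.07023592   6.81157899]
w 61.210058760212966 30.000473856925964 [-1.04790193  1.01579265  1.0897296 ]
61.69810578849427 30.002136826515198 [0.9 2.  4.6]
61.486302338976024 30.000946819782257 [ 0.4 -1.9  4.7]
61.41450738808838 30.00109702348709 [ 0.2 -1.3  5. ]
61.41303457281917 30.001201629638672 [ 0.9 -1.9  5.8]
[513.77894779 373.62871293   6.00931944]
14.4333
red ((560.0962524414062, 183.73529052734375), (92.55481719970703, 92.93081665039062))
blue ((513.8473510742188, 373.3636779785156), (92.59950256347656, 93.32853698730469))
```

View pics/p1.png

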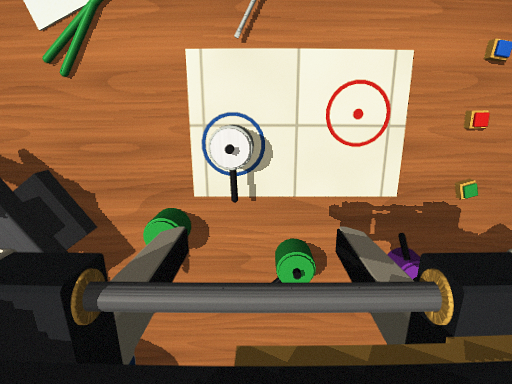

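The pot now stands in the blue ring, upright, knob at (230,149) and ring around (233,145). Next, look closely at the wheel from above the knob, check the pot position numerically, and turn red under the window.

```bash
python3 - <<'E'
from h import *
import pickle
V=[]
for p in [(430,-258,230,0),(480,-210,230,0)]:
    go(*p); V.append(cam("wrist"))
pickle.dump(V,open("w.pkl","wb"))
m=[v["img"][0:260,112:512] for v in V]
cv2.imwrite("pics/w1.png",cv2.resize(np.vstack(m),None,fx=1.15,fy=1.15))
print(robot.current_t())
for d in V:
    h=cv2.cvtColor(d["img"],cv2.COLOR_BGR2HSV)
    # yellow strips
    m=cv2.inRange(h,(22,180,150),(33,255,255)); w=np.array([at(d,u,v,75)[:2] for v,u in np.argwhere(m)])
    w=w[(np.hypot(*(w-[526,-256]).T)<140)]
    # two lines: fit by splitting about diagonal
    c=np.array([526,-256.]); q=w-c; a=np.degrees(np.arctan2(q[:,1],q[:,0]))%360
    L=[]
    for lo,hi in ((60,115),(145,205)):
        s=w[(a>lo)&(a<hi)&(np.hypot(*q.T)>30)].astype(np.float32); vx,vy,x,y=cv2.fitLine(s,cv2.DIST_HUBER,0,.01,.01).ravel(); L.append((np.array([vx,vy]),np.array([x,y]))); print(len(s),np.degrees(np.arctan2(vy,vx)))
    (u,p),(v,r)=L; t=np.linalg.solve(np.column_stack([u,-v]),r-p); print('strip crossing',p+u*t[0])
    # black knob bar, top face z118
    m=cv2.inRange(h,(0,0,0),(180,90,50)); n,l,st,ce=cv2.connectedComponentsWithStats(m)
    g=proj(d,(526,-256,118)); print('proj knob guess',g)
    # white line/ grey: report contour of dark near guess
    for i in range(1,n):
        if st[i,4]>60 and np.hypot(*(ce[i]-g))<25:
            w=np.array([at(d,x,y,118)[:2] for y,x in np.argwhere(l==i)],np.float32); print(st[i,4],cv2.minAreaRect(w))
E
```

```text
17.0333
285 82.90856
235 -7.118571
strip crossing [ 528.33276 -254.56737]
proj knob guess [259.56185059  96.04367426]
156 ((530.5419921875, -254.98439025878906), (42.35713195800781, 3.4489076137542725), 64.56024169921875)
178 ((522.0227661132812, -250.8070068359375), (42.11103439331055, 4.334347724914551), 64.2842788696289)
244 83.035194
234 -7.372891
strip crossing [ 528.36707 -255.09982]
proj knob guess [306.47295231 146.84644798]
155 ((531.317626953125, -253.57015991210938), (45.22905731201172, 4.449438095092773), 65.66688537597656)
138 ((522.6572875976562, -250.06198120117188), (43.62021255493164, 3.590009927749634), 63.598384857177734)
```

View pics/w1.png

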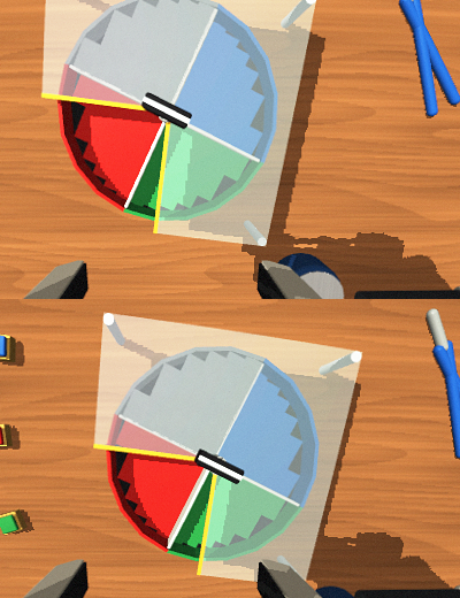

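Both pictures show the knob bar at about 64.5 deg (crops (166,110) and (219,466)/1.15) and the window strips crossing at (528,-255). So the stand yaw is -7.2 deg and red is about 18 deg short of square.

```bash
cat >> h.py <<'E'
C=np.array([527,-253.5]); SY=-7.15
def turn(psi0,psi1,step=30):
    "grip knob with tool yaw psi0 (deg), turn to psi1, release"
    r=np.radians
    robot.move_gripper(.6)
    go(*C,160,r(psi0)); robot.move_linear([*C,90],speed=120,f_stop=20)
    robot.move_gripper(0.0); print('knob w',robot.current_gripper_width()*93,'F',np.round(robot.current_contact_force(),1))
    q=np.array(robot.current_qpos()); n=int(np.ceil(abs(psi1-psi0)/step))
    for i in range(1,n+1):
        t=q.copy(); t[5]=q[5]-r(psi1-psi0)*i/n; robot.move_j(list(t))
    print('F',np.round(robot.current_contact_force(),1),'rpy',np.round(np.degrees(robot.current_eef_rot()),1),'w',robot.current_gripper_width()*93)
    robot.sleep(.2); robot.move_gripper(.6); robot.move_linear([*C,170],speed=150)
def wheel(d):
    "wheel angle deg from knob bar (world angle of bar mod 180)"
    h=cv2.cvtColor(d["img"],cv2.COLOR_BGR2HSV)
    m=cv2.inRange(h,(0,0,0),(180,90,50)); n,l,st,ce=cv2.connectedComponentsWithStats(m); g=proj(d,(*C,118)); o=[]
    for i in range(1,n):
        if 60<st[i,4]<800 and np.hypot(*(ce[i]-g))<25:
            w=np.array([at(d,x,y,118)[:2] for y,x in np.argwhere(l==i)],np.float32); vx,vy,_,_=cv2.fitLine(w,cv2.DIST_L2,0,.01,.01).ravel(); o.append(np.degrees(np.arctan2(vy,vx))%180)
    return o
E
python3 - <<'E'
from h import *
turn(64.5,90+SY)
go(480,-190,230,0); d=cam("wrist"); print(wheel(d),robot.current_t())
cv2.imwrite("pics/w2.png",d["img"])
E
```

```text
knob w 12.787398301713793 F [-4.8  2.   3.4]
F [-0.5  0.4  0.7] rpy [-1.798e+02 -1.000e-01  8.260e+01] w 13.360155189456897
[np.float32(83.248505), np.float32(82.43422)] 23.8917
```

View pics/w2.png

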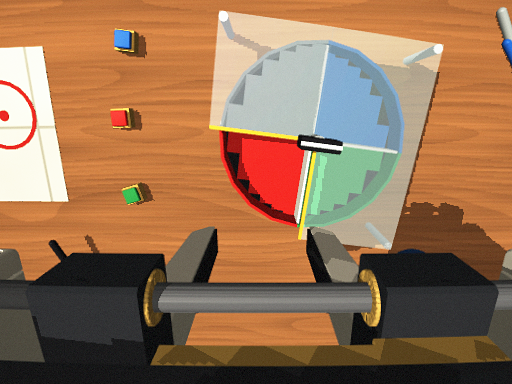

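Red is squarely under the window (bar at 82.9 deg, target 82.85). Now pick the red stone with a gradually tightened grip.

```bash
sed -i "s/(0,225,120),(5,255,255)/(0,200,110),(6,255,255)/;s/(175,225,120)/(174,200,110)/" h.py; cat >> h.py <<'E'
def grip(lo=3.0):
    w=.34; fmax=0
    while w>.2:
        robot.move_gripper(w); F=robot.current_finger_force(); fmax=max(fmax,F)
        if F>lo: break
        w-=.004 if robot.current_gripper_width()>.295 else .0015
    print('grip cmd',round(w,4),'w',round(robot.current_gripper_width()*93,2),'F',round(F,2),'max',round(fmax,2)); return F
def pick(x,y,yaw):
    robot.move_gripper(.5); go(x,y,90,yaw); print('stop',robot.move_linear([x,y,3],speed=100,f_stop=8))
    return grip()
def held(): return robot.current_gripper_width()*93,robot.current_finger_force()
E
python3 - <<'E'
from h import *
go(480,-40,230,0); d=cam("wrist")
for c,g in dict(green=(446,-1,22),red=(552,2,22),blue=(652,-12,22)).items():
    s=stone(d,c,g); print(c,s[1].round(1),[np.round(x,1) for x in s[2]])
    if c=='red': R=s
x,y=R[2][0]; a=(R[2][2]+45)%90-45
print(x,y,a); 
pick(float(x),float(y),np.radians(a)); print(held(),robot.current_t())
E
```

```text
green [ 4.464e+02 -4.000e-01] [array([ 4.463e+02, -4.000e-01]), array([20.1, 20.2]), np.float64(16.1)]
red [554.4   3.4] [array([554.3,   3.6]), array([19.7, 19.8]), np.float64(3.7)]
blue [652.  -12.7] [array([651.9, -12.7]), array([19.7, 19.8]), np.float64(83.2)]
554.3483276367188 3.5705342292785645 3.6731507778167725
stop False
grip cmd 0.199 w 18.41 F 0.0 max 0
(18.412192878316866, 0.0) 43.05
```

```bash
python3 - <<'E'
from h import *
d=cam("wrist"); t=cam("scene"); 
cv2.imwrite("pics/g1.png",np.hstack([d["img"],cv2.resize(t["img"][140:270,200:300],(288,384),interpolation=cv2.INTER_CUBIC)])); print(robot.current_tcp_pos(),robot.current_contact_force())
E
```

```text
[554.33693691   3.55221025   2.98095244] [-0.13714786  0.32939388  1.1841267 ]
```

View pics/g1.png

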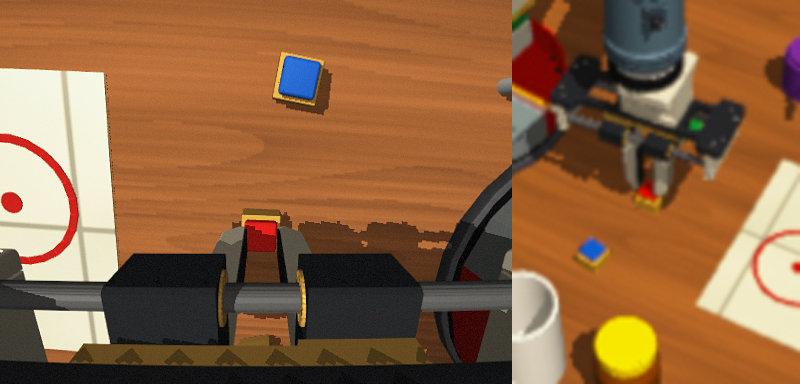

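```bash
python3 - <<'E'
from h import *
d=cam("wrist")
m=mask(d['img'],'red'); n,l,st,ce=cv2.connectedComponentsWithStats(m); g=proj(d,(554,3.6,22)); print('proj centre',g)
for dx in (13,-13): print([proj(d,(554.3+dx,3.6+dy,15)).round(0) for dy in (13,-13)])
for i in range(1,n):
    if st[i,4]>100: print(st[i],[at(d,u,v,22).round(1)[:2] for u,v in ((st[i,0],st[i,1]),(st[i,0]+st[i,2],st[i,1]),(st[i,0]+st[i,2]/2,st[i,1]+st[i,3]))])
for dy in (9.2,-9.2): print('pad',proj(d,(554+7.5,3.6+dy,22)),proj(d,(554+7.5,3.6+dy,3)))
print(held(), robot.current_t())
t0=robot.current_t(); robot.move_gripper(.197); print(held(),robot.current_t()-t0)
E
```

```text
proj centre [260.35568006 238.25221884]
[array([242., 214.]), array([281., 216.])]
[array([240., 250.]), array([278., 252.])]
[   0  134   78  130 1418] [array([611.1, 164.8]), array([613.5, 115.8]), array([524.8, 152.9])]
[  2 193  20  20 315] [array([573.8, 170. ]), array([574.7, 156.4]), array([560.7, 165.6])]
[245 220  32  31 864] [array([565.9,  14.1]), array([567.2,  -6.1]), array([545. ,   2.6])]
pad [246.68479286 226.57046826] [248.02836516 216.60406293]
pad [275.45572795 228.26617645] [274.19691953 218.16284035]
(18.518612783176604, 0.0) 43.2
(18.251047886696604, 0.0) 0.2166999999999959
```

```bash
python3 - <<'E'
from h import *
d=cam("wrist"); s=cam("side"); t=cam("scene")
def c(d,n,p=(554,3.6,25)):
    u,v=proj(d,p).astype(int); i=d["img"][max(0,v-n):v+n,u-n:u+n]; return cv2.resize(i,(400,400),interpolation=cv2.INTER_CUBIC)
cv2.imwrite("pics/g2.png",np.hstack([c(d,50),c(t,35)])); print(held())
E
```

```text
(18.185997244762984, 0.0)
```

View pics/g2.png

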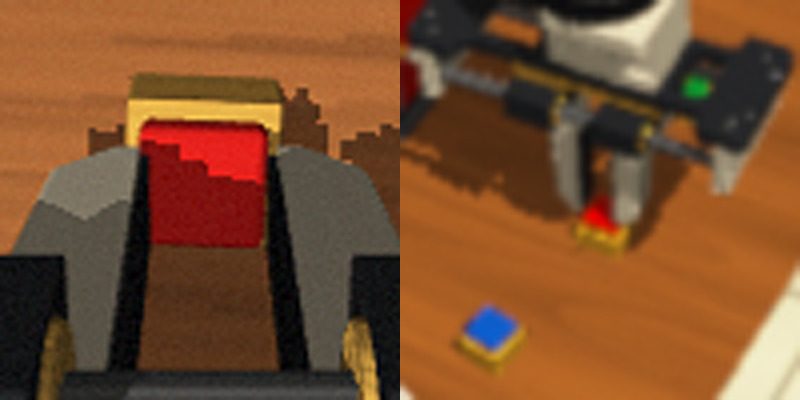

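```bash
python3 - <<'E'
from h import *
F0=np.array(robot.current_contact_force()); 
p=robot.current_tcp_pos(); robot.move_linear([p[0],p[1],40],speed=50); print(held(),np.array(robot.current_contact_force())-F0)
d=cam("wrist"); s=stone(d,'red',(554,3.6,22)); print('red',s, proj(d,(554.3,3.6,22)),proj(d,(554.3,3.6,59)))
s=stone(d,'red',(554,3.6,22),59); print(s)
robot.move_gripper(.6);print(held())
go(554,3.6,120,0.064); robot.sleep(.2); d=cam("wrist"); print(stone(d,'red',(554,3.6,22)))
E
```

```text
(18.507712885116877, 0.0) [-1.58145878  0.22605169  0.41705983]
red (array([260.39878234, 216.29375951]), array([555.7016   ,   3.8825598], dtype=float32), ((555.75634765625, 3.497190475463867), (21.099313735961914, 19.783645629882812), 2.876800060272217)) [260.65300783 218.09127736] [260.47968178 237.60584803]
(array([260.39878234, 216.29375951]), array([568.7703   ,   4.5500345], dtype=float32), ((568.8152465820312, 4.233090877532959), (17.353166580200195, 16.27110481262207), 2.876786470413208))
(55.80794137407416, 0.0)
(array([261.06005222, 189.5926893 ]), array([555.40894  ,   3.8341396], dtype=float32), ((555.44091796875, 3.944809913635254), (20.159513473510742, 20.633291244506836), 3.613441228866577))
```

```bash
python3 - <<'E'
from h import *
robot.move_gripper(.25); go(600,75,30,0); robot.move_linear([600,75,6],speed=100)
print(robot.move_linear([600,75,-14],speed=12,f_stop=4),robot.current_tcp_pos(),robot.current_contact_force(),held())
s=cam("scene"); u,v=proj(s,(600,75,10)).astype(int); a=cv2.resize(s["img"][v-30:v+30,u-30:u+30],(400,400),interpolation=cv2.INTER_CUBIC)
print(proj(s,(600,75,0))-[u-30,v-30])
robot.move_linear([600,75,40]); print(robot.current_t()); cv2.imwrite("pics/f.png",a)
E
```

```text
False [600.04955465  75.01249651 -13.92779183] [ 0.33114765  0.35841829 -0.50096014] (23.2759202997154, 0.0)
[30.01657713 32.07796776]
50.0083
```

```bash
python3 - <<'E'
from h import *
robot.move_linear([600,75,-10],speed=100)
print(robot.move_linear([600,75,-40],speed=10,f_stop=4),robot.current_tcp_pos(),robot.current_contact_force(),held())
robot.move_linear([600,75,40]); print(robot.current_t())
E
```

```text
True [600.01673403  75.005215   -24.36422521] [-0.52054665 -0.14688807  5.56236393] (23.307348420055174, 2.3146399296820164)
52.8083
```

View pics/f.png

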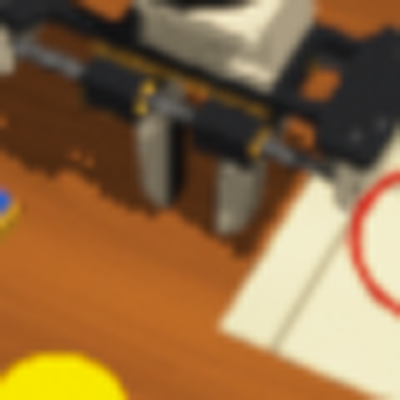

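The f.png view and the probe show that the fingertips really end about 24 mm above the reported TCP (bench felt at -24.4). The earlier closing was therefore above the stone's frame, and I add that offset. Retry on the red stone with larger steps until near contact.

```bash
python3 - <<'E'
s=open("h.py").read()
s=s.replace("[*C,90]","[*C,90-ZO]").replace("[x,y,3]","[x,y,3.5-ZO]").replace("PI=np.pi","PI=np.pi; ZO=24")
s=s.replace("w=.34; fmax=0","w=.31; fmax=0")
open("h.py","w").write(s)
E
python3 - <<'E'
from h import *
pick(555.4,3.9,0.064); print(held(),robot.current_t())
F0=np.array(robot.current_contact_force())
robot.move_linear([555.4,3.9,20],speed=60); print(held(),np.array(robot.current_contact_force())-F0)
d=cam("wrist"); s=stone(d,'red',(555,4,60),22+20+ZO-3.5); print(s[1:] if s else None)
E
```

```text
stop False
grip cmd 0.2795 w 26.29 F 4.06 max 4.06
(26.29013989034805, 4.064943417906761) 58.2917
(26.499106658574863, 4.0546853095293045) [-0.24044698 -0.30127844  1.11470342]
(array([555.75854 ,   3.335071], dtype=float32), ((555.8628540039062, 3.403233528137207), (20.90839958190918, 19.859254837036133), 1.6976425647735596))
```

```bash
cat >> h.py <<'E'
PH=np.radians(135+SY); W=C+74*np.array([np.cos(PH),np.sin(PH)]); PP=PH-PI
def place():
    "carry the held stone into the window and set it down"
    robot.move_linear([*robot.current_tcp_pos()[:2],110-ZO],speed=120)
    robot.move_linear([*W,110-ZO],[PI,0,PP],speed=120); h=held(); print('carry',h)
    if h[1]<1: print('LOST'); return False
    print('stop',robot.move_linear([*W,25-ZO],speed=80,f_stop=5),robot.current_tcp_pos()[2]+ZO,held())
    robot.sleep(.2); robot.move_gripper(.42); robot.move_linear([*W,150-ZO],speed=150); return True
E
python3 - <<'E'
from h import *
place()
go(470,-180,230,0); d=cam("wrist"); print(robot.current_t()); s=stone(d,'red',(*W,42),42); print(s[1:] if s else None,wheel(d)); cv2.imwrite("pics/r.png",d["img"][0:260]); 
for c,g in dict(green=(446,-1,22),blue=(652,-12,22)).items():
    s=stone(d,c,g); print(c,s and s[1:])
E
```

```text
carry (25.978373148126586, 4.054720625281334)
stop False 25.50955399687097 (26.31850051993073, 4.054637253284454)
65.5667
(array([ 489.28915, -200.60657], dtype=float32), ((480.1858825683594, -190.616943359375), (100.44021606445312, 102.00542449951172), 82.59520721435547)) [np.float32(85.69353), np.float32(82.48595)]
green (array([446.31323  ,  -1.2376195], dtype=float32), ((446.1932067871094, -1.1960506439208984), (19.83590316772461, 20.267927169799805), 17.150970458984375))
blue (array([652.1418  , -13.381203], dtype=float32), ((651.97119140625, -13.231356620788574), (19.210220336914062, 20.20309829711914), 84.29612731933594))
```

View pics/r.png

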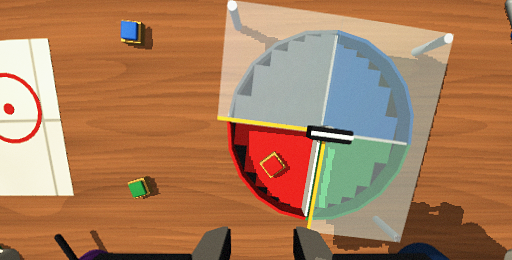

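The red stone lies in the red sector at (273,165). Green and blue are unmoved at (139,187) and (129,31). Next is green.

```bash
cat >> h.py <<'E'
def look(): go(470,-180,230,0); return cam("wrist")
def do(c,g,psi0,psi1):
    turn(psi0,psi1); d=look(); print('wheel',wheel(d))
    go(480,-40,230,0); d2=cam("wrist"); s=stone(d2,c,g); print(c,s and s[1:])
    if s is None: return
    (x,y),_,a=s[2]; a=(a+45)%90-45
    if np.hypot(x-g[0],y-g[1])>60: return
    if pick(x,y,np.radians(a))<2: return
    ok=place(); d=look(); cv2.imwrite(f"pics/done_{c}.png",d["img"]); print(ok,wheel(d),robot.current_t())
E
python3 - <<'E'
from h import *
do('green',(446.3,-.8,22),90+SY,SY)
E
```

```text
knob w 17.135011309335475 F [-5.2  0.8  3.9]
F [-5.6  4.2  6.8] rpy [-179.9    0.3   -7. ] w 17.113475104961992
wheel [np.float32(173.0008), np.float32(172.62741)]
green (array([446.41592  ,  -0.7473651], dtype=float32), ((446.41046142578125, -0.8859453201293945), (20.25274658203125, 19.645721435546875), 16.104618072509766))
stop False
grip cmd 0.2765 w 25.83 F 5.35 max 5.35
carry (25.78717719166992, 5.348716154694557)
stop False 25.506178261916894 (25.84008147807427, 5.34887820482254)
True [np.float32(172.89098), np.float32(172.45232)] 86.3917
```

```bash
sed -i 's/\[\*C,90-ZO\]/[*C,97-ZO]/' h.py; python3 - <<'E'
from h import *
do('blue',(652.1,-13,22),SY,SY-90)
a=cv2.imread("pics/done_green.png"); b=cv2.imread("pics/done_blue.png")
cv2.imwrite("pics/gb.png",np.vstack([a[:270],b[:270]]) )
E
```

```text
knob w 15.479253124340836 F [1.7 5.6 2. ]
F [-6.4 -4.   2.7] rpy [179.8  -0.  -97. ] w 15.311132572918007
wheel [np.float32(80.99156)]
blue (array([651.957   , -12.666987], dtype=float32), ((651.8951416015625, -12.626969337463379), (19.6735897064209, 19.776578903198242), 82.36980438232422))
stop False
grip cmd 0.2775 w 26.01 F 3.64 max 3.64
carry (25.94707686301873, 3.636811226606369)
stop False 25.495988731625612 (25.821774580603705, 3.6369523778557777)
True [np.float32(81.1609)] 108.2167
```

View pics/gb.png

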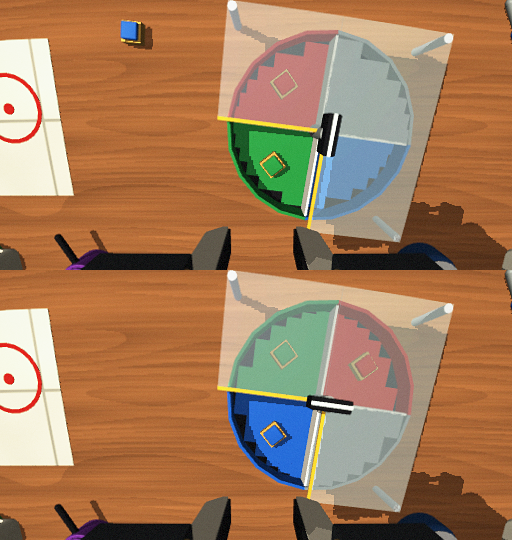

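All three stones are in their sectors, as the brass frames show. Now turn the shutter under the window, then do a final check of pot and scene.

```bash
python3 - <<'E'
from h import *
turn(90+SY,SY); d=look(); print('wheel',wheel(d),'target',180+SY)
go(480,330,260,0); p=cam("wrist"); s=cam("scene")
h=cv2.cvtColor(p["img"],cv2.COLOR_BGR2HSV); m=cv2.inRange(h,(0,0,0),(180,120,50)); n,l,st,ce=cv2.connectedComponentsWithStats(m); g=proj(p,(513.8,373.6,67))
print('pot knob',[at(p,*ce[i],65).round(1) for i in range(1,n) if st[i,4]<400 and np.hypot(*(ce[i]-g))<20])
cv2.imwrite("pics/end.png",np.vstack([np.hstack([d["img"][:,:400],p["img"][:,:400]]),cv2.resize(s["img"],(288,216)).repeat(1,0) if 0 else np.hstack([s["img"][120:336,:400],s["img"][120:336,112:512]])])); print(robot.current_t())
E
```

```text
knob w 15.778489438427885 F [-5.5  0.4  3.5]
F [-6.4  4.5  6.9] rpy [-179.9    0.3   -7. ] w 15.475083901172276
wheel [np.float32(172.79573), np.float32(171.50003)] target 172.85
pot knob [array([514. , 372.1,  65. ])]
117.7583
```

View pics/end.png

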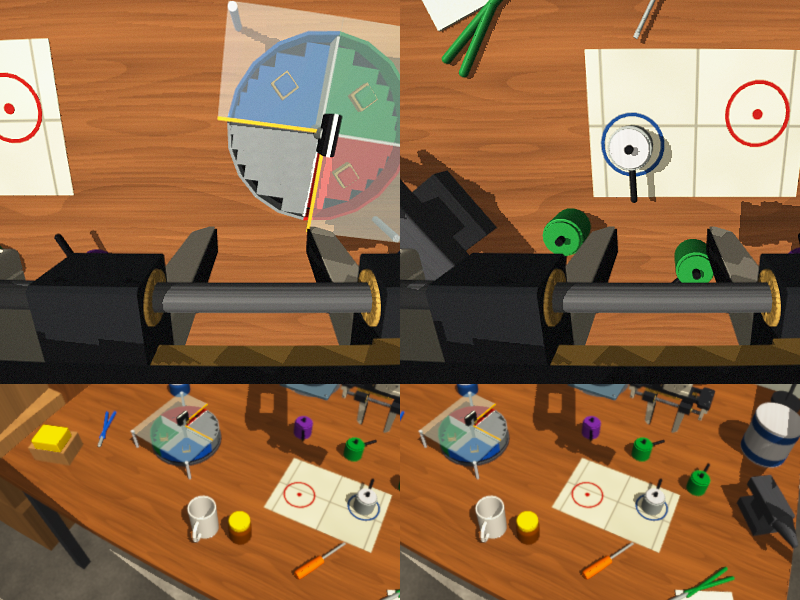

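The shutter sector fills the window (around (270,165)). The pot knob is within 2 mm of the blue ring's centre, no stone is left on the bench, and the bystanders are unmoved. Handing in.

```bash
python3 -c "
from h import *
print(robot.hand_in())"
```

```text
the job is handed in; nothing more can be done
None
```

The job is handed in: the pot is in the blue ring, the red, green and blue stones are each in their own sector (grip at most 5.4 N), the shutter is under the window, and the bystanders are untouched.

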